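# Count out descaling tablets and open the child-proof jar

## Task

For descaling the kettle, count three of the five loose round tablets from the top tray of the tiered stand into the shallow ceramic ring dish, leaving the other two in the top tray. Then open the child-proof tablet jar: press its cap down, twist it counter-clockwise until it comes free, and lift it off while the jar stays standing on the table. Finish still gripping the cap, held still and level straight above the open mouth and about 8 cm clear of it, so that I can drop the two spare tablets back in; everything else stays where it is.

Things in the scene. Friction and masses are not known exactly. Their poses are not given: they have to be found in the camera images.
- jar: child-proof tablet jar, loose on the table: squat amber glass, 0.42 kg; body 80 mm across up to 50 mm high, shoulder up to 64 mm, neck 42 mm across up to the rim at 92 mm, 102.5 mm with the cap on. Origin at the centre of its underside, z up. Only friction on the table keeps it from turning: enough while the cap is pressed down; twisted without pressing, the jar turns along with the cap
- jar_mouth (a point): centre of the jar's mouth, in the plane of its rim, 92 mm above the jar's underside; the opening is 36 mm wide; three bayonet lugs round the neck, out to 25 mm from the axis, lock the cap
- cap: the jar's white push-and-turn cap, a loose part locked on the jar: round, finely ribbed, 61 mm across, 28 mm high, 31 g, hollow. Origin at the centre of its lower edge, 74.5 mm above the jar's underside when locked; z up; its x axis then lies along the jar's x axis within 5 degrees. Below its edge fingertips have 10 mm or more of room before the jar's shoulder
- cap_top (a point): centre of the cap's top face, 28 mm above its lower edge. A sprung liner pushes the cap up: 6 N locked, 1.4 N more per mm, fully down at 5.5 mm (13 N). It turns only while pressed down over 3 mm; best fully down, 13 to 18 N: keep pressing, turn counter-clockwise seen from above by 44 to 72 degrees (58 is the middle, a stop at 72 to 76), then it lifts straight off. Clockwise is blocked
- dish: the ring dish, loose on the table: shallow white ceramic dish, 116 mm across at its rim, 20 mm high, 240 g; flat inside floor 4 mm above the table and about 88 mm across, the wall sloping outward above it; origin at the centre of its underside, z up
- tablet1: one of five identical plain grey descaling tablets, a flat disc 30 mm across and 10 mm thick, 14 g, at the start lying flat on the floor of the top tray; origin at the centre of its underside, z up
- tablet2: one of five identical plain grey descaling tablets, a flat disc 30 mm across and 10 mm thick, 14 g, at the start lying flat on the floor of the top tray; origin at the centre of its underside, z up
- tablet3: one of five identical plain grey descaling tablets, a flat disc 30 mm across and 10 mm thick, 14 g, at the start lying flat on the floor of the top tray; origin at the centre of its underside, z up
- tablet4: one of five identical plain grey descaling tablets, a flat disc 30 mm across and 10 mm thick, 14 g, at the start lying flat on the floor of the top tray; origin at the centre of its underside, z up
- tablet5: one of five identical plain grey descaling tablets, a flat disc 30 mm across and 10 mm thick, 14 g, at the start lying flat on the floor of the top tray; origin at the centre of its underside, z up
- stack: tiered stand, fixed: three white melamine trays one above the other on corner posts, each 300 mm long (its x axis) by 210 mm wide (its y axis), rims 30 mm high, 4 mm thick; origin under the centre of the lowest tray, z up. Other fixed kitchen equipment up to 0.29 m high stands at the back of the table (x over 0.72) and along its sides (y beyond 0.45 either way)
- top_tray (a point): centre of the top tray's inside floor, 144 mm above the table (its rim at 170 mm), axes as the stand's. The five tablets lie in a loose row along x, about 49 mm apart, 2 to 45 mm to the -y side of this point; the bottle opener lies along x about 70 mm to the +y side. Each tablet has 25 mm or more of room on its y sides for a finger
- spice_jar: bystander, leave alone: empty glass spice jar with a steel lid, 42 mm across, 83 mm high, standing on the table; origin at the centre of its underside
- egg_cup: bystander, leave alone: wooden egg cup, 48 mm across, 60 mm high, standing on the table; origin at the centre of its underside
- opener: bystander, leave alone: flat steel bottle opener, 130 mm long, 38 mm wide at its ring end, 5 mm thick, lying in the top tray; origin near its middle
- teaspoon: bystander, leave alone: steel teaspoon, 125 mm long, lying on the table; origin near its middle
- organizer: bystander, leave alone: seven-day pill organizer, clear plastic with white lids, 165 x 36 x 21 mm, on the middle tray; origin at the centre of its underside

How it is judged:
On the way, in this order (a step that is already met when the one before it is completed fails the run):
1. exactly three of the five tablets are in the dish and the other two in the top tray (((horizontal distance between tablet1 and dish below 0.046 m and z of tablet1 in the frame of dish between 0.001 and 0.036 m) or (x of tablet1 in the frame of stack between -0.148 and 0.148 m and y of tablet1 in the frame of stack between -0.103 and 0.103 m and z of tablet1 in the frame of stack between 0.14 and 0.165 m)) and ((horizontal distance between tablet2 and dish below 0.046 m and z of tablet2 in the frame of dish between 0.001 and 0.036 m) or (x of tablet2 in the frame of stack between -0.148 and 0.148 m and y of tablet2 in the frame of stack between -0.103 and 0.103 m and z of tablet2 in the frame of stack between 0.14 and 0.165 m)) and ((horizontal distance between tablet3 and dish below 0.046 m and z of tablet3 in the frame of dish between 0.001 and 0.036 m) or (x of tablet3 in the frame of stack between -0.148 and 0.148 m and y of tablet3 in the frame of stack between -0.103 and 0.103 m and z of tablet3 in the frame of stack between 0.14 and 0.165 m)) and ((horizontal distance between tablet4 and dish below 0.046 m and z of tablet4 in the frame of dish between 0.001 and 0.036 m) or (x of tablet4 in the frame of stack between -0.148 and 0.148 m and y of tablet4 in the frame of stack between -0.103 and 0.103 m and z of tablet4 in the frame of stack between 0.14 and 0.165 m)) and ((horizontal distance between tablet5 and dish below 0.046 m and z of tablet5 in the frame of dish between 0.001 and 0.036 m) or (x of tablet5 in the frame of stack between -0.148 and 0.148 m and y of tablet5 in the frame of stack between -0.103 and 0.103 m and z of tablet5 in the frame of stack between 0.14 and 0.165 m)) and (horizontal distance between each of tablet1, tablet2, tablet3 and dish below 0.046 m or horizontal distance between each of tablet1, tablet2, tablet4 and dish below 0.046 m or horizontal distance between each of tablet1, tablet2, tablet5 and dish below 0.046 m or horizontal distance between each of tablet1, tablet3, tablet4 and dish below 0.046 m or horizontal distance between each of tablet1, tablet3, tablet5 and dish below 0.046 m or horizontal distance between each of tablet1, tablet4, tablet5 and dish below 0.046 m or horizontal distance between each of tablet2, tablet3, tablet4 and dish below 0.046 m or horizontal distance between each of tablet2, tablet3, tablet5 and dish below 0.046 m or horizontal distance between each of tablet2, tablet4, tablet5 and dish below 0.046 m or horizontal distance between each of tablet3, tablet4, tablet5 and dish below 0.046 m) and not (horizontal distance between each of tablet1, tablet2, tablet3, tablet4 and dish below 0.046 m or horizontal distance between each of tablet1, tablet2, tablet3, tablet5 and dish below 0.046 m or horizontal distance between each of tablet1, tablet2, tablet4, tablet5 and dish below 0.046 m or horizontal distance between each of tablet1, tablet3, tablet4, tablet5 and dish below 0.046 m or horizontal distance between each of tablet2, tablet3, tablet4, tablet5 and dish below 0.046 m)), for 0.2 s.
2. the cap is pressed down on the jar (z of cap in the frame of jar between 0.0645 and 0.0723 m), for 0.05 s.
3. the cap, still down on the standing jar, has been turned counter-clockwise out of its lock (angle between the x axis of cap and the x axis of jar, either way round above 0.7 rad and z of cap in the frame of jar below 0.0805 m and angle between jar's own z axis and vertical below 0.1 rad and height (world z) of jar between -0.005 and 0.008 m), for 0.05 s.
At the end, for the whole second after the job is handed in: Three tablets in the dish, two in the top tray, all at rest; dish flat; jar upright on the table (0.1 rad, 8 mm); cap gripped, free of the jar, its lower edge 40 to 120 mm above the rim, its axis within 40 mm of the jar's, level within 0.3 rad, still (all of step 1 and linear speed of each of tablet1, tablet2, tablet3, tablet4, tablet5, cap below 0.03 m/s and angle between dish's own z axis and vertical below 0.15 rad and height (world z) of dish between -0.005 and 0.01 m and angle between jar's own z axis and vertical below 0.1 rad and height (world z) of jar between -0.005 and 0.008 m and z of cap in the frame of jar between 0.132 and 0.212 m and horizontal distance between cap and jar below 0.04 m and angle between cap's own z axis and vertical below 0.3 rad and contact force between the fingers and cap above 1 N and contact force between cap and jar below 0.05 N); the arm keeps its last pose, push and grip.
It fails at once if the jar is lifted off the table or tipped (height (world z) of jar above 0.02 m or angle between jar's own z axis and vertical above 0.3 rad).
It fails at once if a bystander (spice jar, egg cup, opener, teaspoon, organizer) is pushed more than 3 cm away (distance of any of spice_jar, egg_cup, opener, teaspoon, organizer from where it was at the start of the episode above 0.03 m).
It fails at once if a standing bystander (spice jar, egg cup) is knocked over (angle between any of spice_jar, egg_cup's own z axis and vertical above 0.6 rad).
It also fails if it takes over 72 s, if anything falls off the work surface, if the arm or the gripper's body presses on something with over 40 N, if the wrist force passes 120 N, or if a joint passes its speed limit or range.

## Robot

A 7-joint arm with a two-finger parallel gripper is mounted at the origin on the work surface. World frame = base frame: x ahead of the robot, y to its left, z up, the work surface at z = 0. Lengths are in m, angles in rad, forces in N, time in s.
With the tool pointing down it reaches from about 0.425 to 0.925 m from the base axis. Payload 6.8 kg.
Tool frame: the origin (TCP) lies where the fingers leave the gripper's body, on its centre line; the fingertips stand 73 mm ahead of it and the grasp point (between the pads) lies 54 mm ahead of it; z points along the fingers, y is the direction in which the jaws open and shut (so a half turn about z gives the same grasp; the last joint's range is limited). The gripper opens to 85 mm and grips with 20 to 120 N. Pads are 22 mm wide; open, the fingers measure 114 mm over their backs; the gripper's body (76 mm by 85 mm) begins 54 mm behind the grasp point. The pads swing forward as they close: fully open they stand 13 mm farther back than shut.
Start: joints at [1.116, 0.477, 0.022, 1.555, -0.011, 1.109, -0.083], TCP at [0.229, -0.635, 0.304] pointing down, gripper open.
Joint ranges: [-2.96, 2.96], [-0.34, 2.1], [-1.41, 1.46], [0.24, 2.44], [-1.37, 4.51], [0.17, 1.92], [-2.96, 2.96]. Speed limits (rad/s): [2.39, 2.39, 3.14, 3.14, 3.14, 3.14, 3.14].

## Interface

Orientations are given as a rotation vector (axis times angle).
In Python, from bench import r gives the robot as it stands.
- The arm moves only by the shell command python3 -m handwheel 'ROWS' [FORCE]. ROWS is JSON, a list that holds one entry, the list of rows, each a list of 7 numbers: the shift along the world's x, y, z in m, then the turn, a rotation vector about the world's x, y, z in rad, then the finger opening in m, from 0 to 0.0854. A call has 1 to 10 rows; each row shifts and turns the commanded pose from where the row before left it; what a row does not reach is not made up. A row lasts 1/12 s, in which the tool goes at most 41.7 mm and 7.16 degrees, less where a joint would pass 70% of its speed; a pose out of reach is approached as far as the arm can. A call is refused whole if a number of a shift passes 0.0417 or a number of a turn 0.125, either way. A call with a gripper value outside its range is refused whole. The fingers move at their own pace and stop on an object; FORCE is the grip in N (left out, the last holds). Time passes only in rows, so rows that do not move let the fingers close. It gives the time, the measured TCP pose, the force and the opening at its end, in the units of the state.
- r.get_obs(): the state, without advancing time (a new reading comes with each control period).
- r.grab_frame(name): name is "scene" or "top" or "wrist"; returns (picture, depth): 400x640x3 uint8, red, green, blue; 400x640 float32, m along the optical axis (not along the pixel's ray), 0 where there is no reading.
- r.get_calibration(name): a dict with "vertical_fov" (degrees; the focal length in pixels is half the picture's height over the tangent of half this angle, whatever the lens; pixels are square), "cx", "cy" (the principal point, pixels), "k1" (the pictures are not rectified: a ray, as slopes to the right and down, at radius r is drawn at 1 + k1 r^2 times it, then the intrinsics apply), "R" (3x3) and "t" (3): a world point X has camera coordinates R X + t; the wrist camera has in their place "T_tool_cam" (4x4, takes a point from camera to tool coordinates, whose origin is the TCP and whose axes are the flange's). Camera axes: x right, y down, z forward; pixel columns grow to the right and rows downward; lengths in m; the calibration is good to about 2 mm. A picture is of the moment at which its call begins: read the wrist's pose just before it. get_calibration takes no time and is no camera call.
- r.hand_in(): hands the job in, once; it reports no verdict.
Trained networks look in the newest picture that a camera, given by its name, has taken for a name from the list of things; names that differ only in an ending like _2 or _b are one class to them, and where a whole thing is asked for, a point or a joint stands for the part that bears it (a point fixed in the world has none). Each returns a list of dicts, best first, with "p" (0 to 1); they miss things now and then, are a little off and sometimes report something else, mostly with a low value. They report only what shows in the picture. A call takes as long as a camera call.
- r.masks_of(label, camera): "pixels" (400x640 bool, what is visible of it) and "at" ([column, row] in pixels, amid what is visible of it).
The state is a dict: "clock": time; "joints": joint angles; "qvel": joint speeds; "tau": joint torques, N m; "tcp_pos": TCP position; "orientation": TCP orientation; "contact_force": force on the tool from outside, world axes, zero at the start; "moment": the same for the moment, N m; "grip_width": finger opening in m.
Only numpy, scipy, OpenCV 4.12 (cv2) and the standard library are available. Lean on these libraries where they do the work, as an engineer would, in place of code of your own. Each camera call takes 0.05 s, during which the arm holds its last target.

## Working session

There is one attempt and no reset: what is moved stays moved. The work goes in short steps, Python scripts to look and compute and a shell command to move; the robot and the scene stay as the last step left them, time stands still between calls to the robot, and variables do not carry over. Pictures are saved under pics/ and viewed, and the job is handed in when it is done.

```bash
ls; mkdir -p pics; python3 - <<'E'
from bench import r
import cv2
print(r.get_obs())
for n in ["scene","top","wrist"]:
    c=r.get_calibration(n); print(n,c)
    p,d=r.grab_frame(n)
    cv2.imwrite(f"pics/{n}0.png",p[:,:,::-1])
E
```

```text
pics
{'clock': 0.0, 'joints': array([ 1.11592341,  0.47777383,  0.02232772,  1.55645119, -0.01147809,
        1.1093035 , -0.08312743]), 'qvel': array([-3.82697904e-04,  2.14941614e-04,  3.13793810e-04,  8.75716312e-05,
        7.43409946e-04, -3.95029567e-04,  1.11043687e-03]), 'tau': array([-9.15849305e-04, -5.96447575e+01,  1.60801850e+00, -2.81197429e+01,
        1.25551934e-02,  9.26978333e-03, -1.90103890e-05]), 'tcp_pos': array([ 0.22924882, -0.63438726,  0.3029431 ]), 'orientation': array([-3.09276119e+00, -5.41705303e-01,  7.16469264e-04]), 'contact_force': array([ 0.26358024, -0.68833236,  0.09456641]), 'moment': array([ 0.00987907,  0.0304216 , -0.03663533]), 'grip_width': 0.08523094848784872}
scene {'vertical_fov': 45.16744594871088, 'cx': 319.2153124175594, 'cy': 198.51195064551388, 'k1': -0.0035613334246951543, 'R': array([[ 0.87384555,  0.48619079, -0.00353037],
       [ 0.25850616, -0.47074625, -0.84354759],
       [-0.41178698,  0.73621769, -0.53704283]]), 't': array([-0.43792905, -0.05144962,  1.44352169])}
top {'vertical_fov': 49.76787470112343, 'cx': 322.64982036222847, 'cy': 202.4648593279087, 'k1': -0.10361193783685742, 'R': array([[-0.11503954, -0.99333816, -0.00672323],
       [-0.96592012,  0.11343893, -0.23265838],
       [ 0.23187112, -0.02027081, -0.97253528]]), 't': array([0.02975788, 0.54779   , 0.98546426])}
wrist {'vertical_fov': 70.35083820727273, 'cx': 316.0854544274571, 'cy': 197.60322007467443, 'k1': -0.03971084889933149, 'T_tool_cam': array([[ 5.51289675e-04, -9.48491921e-01, -3.16800839e-01,
         8.13778867e-02],
       [ 9.99999813e-01,  6.06450107e-04, -7.55157547e-05,
         7.88292897e-05],
       [ 2.63749986e-04, -3.16800738e-01,  9.48492078e-01,
        -6.98014754e-02],
       [ 0.00000000e+00,  0.00000000e+00,  0.00000000e+00,
         1.00000000e+00]])}
```

View pics/scene0.png

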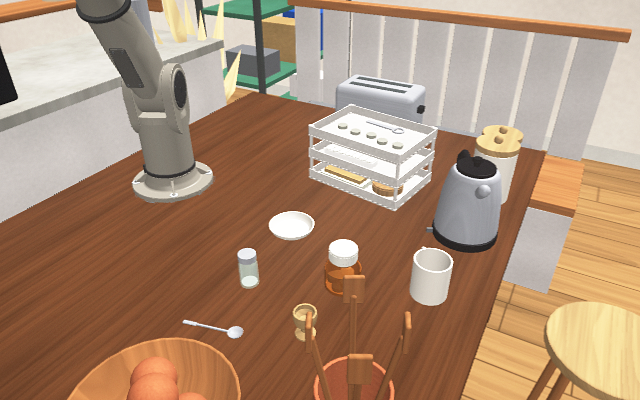

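View pics/top0.png

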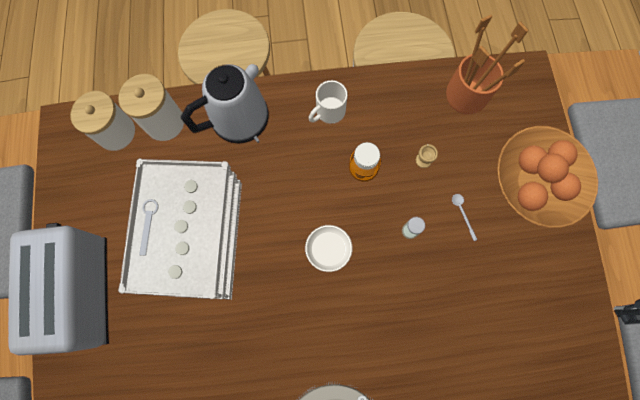

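View pics/wrist0.png

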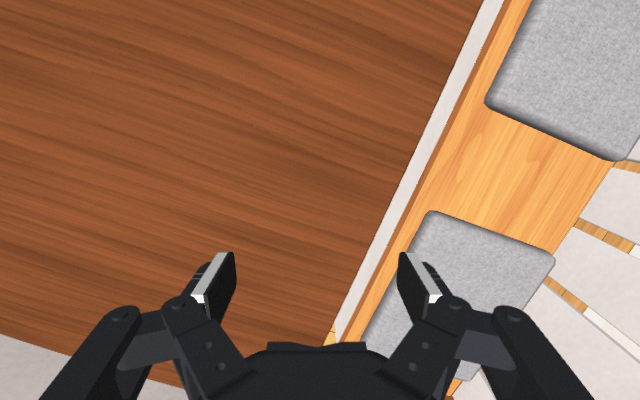

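The top view shows the stand on the left (tablets at about (190,186), (189,207), (181,226), (182,248), (175,271)), the dish at (328,248) and the jar cap at (367,155). The scene view agrees with it. Next I'll locate everything with the networks and depth.

```bash
cat > h.py <<'E'
from bench import r
import numpy as np, cv2
from scipy.spatial.transform import Rotation as Rn
def pose():
    o=r.get_obs(); return np.array(o['tcp_pos']),Rn.from_rotvec(o['orientation']).as_matrix()
def cam(n,ps=None):
    c=r.get_calibration(n); f=200/np.tan(np.radians(c['vertical_fov']/2))
    if n=='wrist':
        p,R=ps; T=np.array(c['T_tool_cam']); Rw=R@T[:3,:3]; o=R@T[:3,3]+p
    else:
        Rw=np.array(c['R']).T; o=-Rw@np.array(c['t'])
    return dict(f=f,cx=c['cx'],cy=c['cy'],k1=c['k1'],Rw=Rw,o=o)
def slopes(c,uv):
    uv=np.atleast_2d(uv).astype(float)
    d=(uv-[c['cx'],c['cy']])/c['f']; s=d.copy()
    for _ in range(20): s=d/(1+c['k1']*(s**2).sum(1,keepdims=True))
    return s
def deproj(c,uv,depth):
    s=slopes(c,uv); P=np.c_[s,np.ones(len(s))]*np.atleast_1d(depth)[:,None]
    return P@c['Rw'].T+c['o']
def rayz(c,uv,z):
    s=slopes(c,uv); d=np.c_[s,np.ones(len(s))]@c['Rw'].T
    return c['o']+d*((z-c['o'][2])/d[:,2])[:,None]
def tri(c1,uv1,c2,uv2):
    A=[];b=[]
    M=np.zeros((3,3));v=np.zeros(3)
    for c,uv in((c1,uv1),(c2,uv2)):
        s=slopes(c,uv)[0]; d=c['Rw']@np.r_[s,1]; d/=np.linalg.norm(d)
        Q=np.eye(3)-np.outer(d,d); M+=Q; v+=Q@c['o']
    return np.linalg.solve(M,v)
def cloud(n,dp,mask,c):
    v,u=np.nonzero(mask&(dp>0)); return deproj(c,np.c_[u,v],dp[v,u])
E
python3 - <<'E'
from h import *
np.set_printoptions(precision=4,suppress=True)
F={}
for n in['top','scene']:
    F[n]=r.grab_frame(n)
for n in['top','scene']:
    c=cam(n)
    for l in['tablet1','dish','cap','jar','stack','spice_jar','egg_cup','opener','teaspoon']:
        for m in r.masks_of(l,n)[:7]:
            P=cloud(n,F[n][1],m['pixels'],c)
            if len(P)<5: continue
            zt=np.percentile(P[:,2],90); T=P[P[:,2]>zt-0.006]
            print(n,l,round(m['p'],2),np.round(m['at'],1),'n',len(P),'med',np.median(P,0),'ztop',zt,'topmid',(T.min(0)+T.max(0))[:2]/2, 'ext',P.max(0)-P.min(0))
print(r.get_obs()['clock'])
E
```

```text
top tablet1 0.72 [181.5 249.7] n 136 med [0.4611 0.2867 0.1547] ztop 0.15670169432332176 topmid [0.4615 0.2878] ext [0.0259 0.0294 0.0134]
top tablet1 0.69 [190.9 185.8] n 108 med [0.5988 0.2618 0.1547] ztop 0.1567145713925992 topmid [0.5988 0.2615] ext [0.0267 0.0267 0.0096]
top tablet1 0.68 [176.8 271.7] n 154 med [0.4098 0.3036 0.1542] ztop 0.15649873698948386 topmid [0.4103 0.3057] ext [0.0294 0.0278 0.0179]
top tablet1 0.63 [180.1 227.5] n 170 med [0.5082 0.2877 0.1538] ztop 0.15613548739487745 topmid [0.5098 0.2883] ext [0.0303 0.0345 0.019 ]
top tablet1 0.61 [189.8 207.9] n 104 med [0.5509 0.2666 0.154 ] ztop 0.15657816496163635 topmid [0.5512 0.2673] ext [0.0241 0.0236 0.0094]
top dish 0.81 [328.4 247.4] n 1669 med [ 0.4428 -0.0351  0.0058] ztop 0.019001598185549938 topmid [ 0.441  -0.0355] ext [0.1176 0.1135 0.0278]
top dish 0.67 [188.3 207.5] n 123 med [0.5517 0.2667 0.154 ] ztop 0.1566238292476566 topmid [0.551 0.267] ext [0.0276 0.0279 0.0112]
top cap 0.59 [368.7 154.8] n 537 med [ 0.6418 -0.1504  0.1022] ztop 0.10462786770774633 topmid [ 0.646  -0.1518] ext [0.0821 0.058
[... 2429 characters left out ...]
267.7] n 679 med [ 0.4728 -0.2635  0.0568] ztop 0.0839686036918075 topmid [ 0.4639 -0.2522] ext [0.1087 0.114  0.0854]
scene egg_cup 0.82 [299.3 317. ] n 454 med [ 0.6417 -0.3193  0.0504] ztop 0.06106095397536713 topmid [ 0.6922 -0.3932] ext [0.1367 0.1928 0.2686]
scene egg_cup 0.39 [337.8 273.8] n 738 med [ 0.6506 -0.1871  0.0523] ztop 0.06244879929066282 topmid [ 0.695  -0.2799] ext [0.1661 0.3501 0.2885]
scene opener 0.5 [387.5 129. ] n 222 med [0.5293 0.3652 0.1474] ztop 0.15044131350154377 topmid [0.5189 0.3674] ext [0.1286 0.0626 0.0117]
scene teaspoon 0.52 [230.2 327.9] n 223 med [ 0.5195 -0.3916  0.0072] ztop 0.0098363755616949 topmid [ 0.4817 -0.3942] ext [0.122  0.0455 0.0115]
1.15
```

```bash
python3 - <<'E'
from h import *
np.set_printoptions(precision=4,suppress=True)
p,d=r.grab_frame('top'); c=cam('top')
m=r.masks_of('stack','top')[0]['pixels']
P=cloud('top',d,m,c); Q=P[(P[:,2]>0.163)&(P[:,2]<.18)]
print(len(Q),cv2.minAreaRect((Q[:,:2]*1000).astype(np.float32)))
v,u=np.mgrid[0:400,0:640]; A=deproj(c,np.c_[u.ravel(),v.ravel()],d.ravel())
F=A[(np.abs(A[:,0]-.5)<.08)&(np.abs(A[:,1]-.32)<.03)]; print('floor',np.median(F[:,2]))
rg=A[(A[:,0]>.2)&(A[:,0]<.7)&(A[:,1]<-.4)&(A[:,2]>.03)]; print('right side stuff max z, ymax',rg[:,2].max(),rg[:,1].max())
E
python3 -m handwheel '[[[0.03,0.041,0,0,0,-0.025,0.06],[0.03,0.041,0,0,0,-0.025,0.06],[0.03,0.041,0,0,0,-0.025,0.06],[0.03,0.041,0,0,0,-0.025,0.06],[0.03,0.041,0,0,0,-0.025,0.06],[0.03,0.041,0,0,0,-0.025,0.06],[0.02,0.041,0,0,0,-0.025,0.06],[0.02,0.041,0,0,0,-0.025,0.06],[0.01,0.041,0,0,0,-0.025,0.06],[0.01,0.041,0,0,0,-0.025,0.06]]]'
```

```text
1121 ((508.5078125, 298.440185546875), (212.90475463867188, 300.3125305175781), 80.85704803466797)
floor 0.14477414520501042
right side stuff max z, ymax 0.34497364564190314 -0.4733485731160861
clock: 2.08
tcp_pos: [0.434, -0.2752, 0.3041]
orientation: [3.138, 0.151, 0.001]
contact_force: [1.0, -0.6, -0.6]
grip_width: 0.0599
```

```bash
python3 -m handwheel '[[[0.005,0.04,0,0,0,-0.025,0.06],[0.005,0.04,0,0,0,-0.025,0.06],[0.005,0.04,0,0,0,-0.025,0.06],[0.005,0.04,0,0,0,-0.025,0.06],[0.005,0.04,0,0,0,-0.025,0.06],[0,0.035,0,0,0,-0.025,0.06]]]'
cat > w.py <<'E'
from h import *
import sys
np.set_printoptions(precision=4,suppress=True)
def look(name,labels,save):
    ps=pose(); p,d=r.grab_frame('wrist'); c=cam('wrist',ps)
    cv2.imwrite(f'pics/{save}.png',p[:,:,::-1])
    for l in labels:
        for m in r.masks_of(l,'wrist')[:7]:
            P=cloud('wrist',d,m['pixels'],c)
            if len(P)<5: continue
            zt=np.percentile(P[:,2],90); T=P[P[:,2]>zt-0.006]
            (cc,rad)=cv2.minEnclosingCircle((T[:,:2]*1000).astype(np.float32))
            print(l,round(m['p'],2),np.round(m['at'],1),len(P),'ztop',round(zt,4),'med',np.median(T,0),'circ',np.round(cc,1),round(rad,1))
    return c,p,d
if __name__=='__main__':
    look('wrist',sys.argv[2:],sys.argv[1]); print(r.get_obs()['tcp_pos'],r.get_obs()['clock'])
E
python3 w.py w1 dish
```

```text
clock: 2.58
tcp_pos: [0.4588, -0.0394, 0.3044]
orientation: [-3.14, 0.083, -0.003]
contact_force: [0.5, -1.2, -0.0]
grip_width: 0.0603
dish 0.81 [316.1 179.8] 5747 ztop 0.0185 med [ 0.4361 -0.0336  0.0181] circ [442.  -38.6] 57.2
[ 0.4586 -0.0361  0.3044] 2.6833
```

View pics/w1.png

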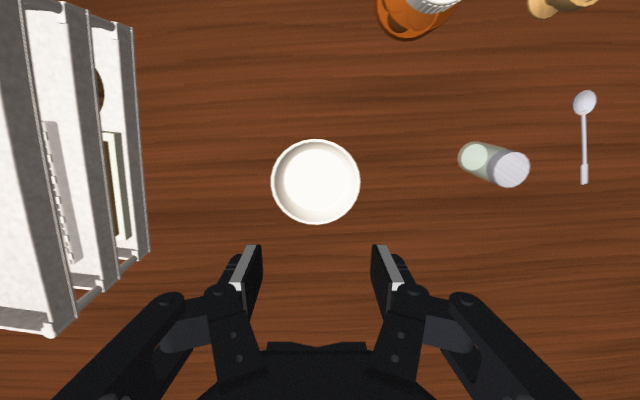

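```bash
python3 -m handwheel '[[[0,0.04,0,0,0,-0.018,0.056],[0,0.04,0,0,0,-0.018,0.056],[0,0.04,0,0,0,-0.018,0.056],[0,0.04,0,0,0,-0.018,0.056],[0,0.04,0,0,0,-0.018,0.056],[0,0.04,0,0,0,-0.018,0.056],[0,0.04,0,0,0,0,0.056],[0,0.04,0,0,0,0,0.056],[0,0,0,0,0,0,0.056]]]'
python3 w.py w2 tablet1
```

```text
clock: 3.43
tcp_pos: [0.4568, 0.286, 0.3046]
orientation: [-3.127, 0.238, -0.0]
contact_force: [-0.5, 0.2, -0.2]
grip_width: 0.0561
tablet1 0.83 [324.  14.] 1163 ztop 0.1546 med [0.5956 0.2611 0.1537] circ [599.6 260.3] 14.7
tablet1 0.77 [303.9 141.3] 1144 ztop 0.1546 med [0.5111 0.2857 0.1537] circ [510.6 285.7] 14.8
tablet1 0.74 [325.4  77.9] 1366 ztop 0.1547 med [0.5527 0.2648 0.1538] circ [552.5 264.9] 15.0
tablet1 0.68 [304.8 255.1] 888 ztop 0.1545 med [0.4126 0.3032 0.1537] circ [411.1 303.3] 15.0
tablet1 0.65 [316.5 199.1] 977 ztop 0.1546 med [0.4619 0.2853 0.1537] circ [460.9 285.5] 14.8
tablet1 0.62 [208.6 132.1] 3276 ztop 0.1496 med [0.5286 0.3662 0.1486] circ [519.  366.9] 64.0
[0.4582 0.279  0.3038] 3.5333
```

View pics/w2.png

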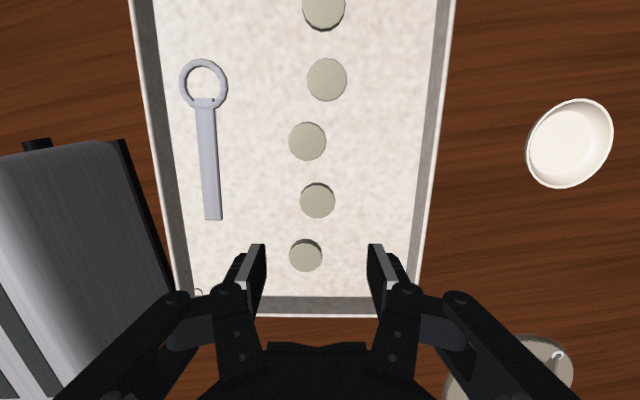

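```bash
python3 -m handwheel '[[[0.003,0.0065,-0.025,0,0,0,0.056],[0,0,-0.025,0,0,0,0.056],[0,0,-0.02,0,0,0,0.056],[0,0,-0.01,0,0,0,0.056],[0,0,0,0,0,0,0.056],[0,0,0,0,0,0,0.056]]]' 25
python3 w.py w3 tablet1
```

```text
clock: 4.03
tcp_pos: [0.4619, 0.2832, 0.2241]
orientation: [3.13, -0.255, -0.0]
contact_force: [0.3, -0.2, 0.6]
grip_width: 0.056
tablet1 0.82 [297.5 321.3] 1542 ztop 0.1544 med [0.415  0.3026 0.1537] circ [412.  303.7] 15.0
tablet1 0.66 [293.3 172.8] 2534 ztop 0.1545 med [0.5116 0.2855 0.1537] circ [510.5 285.8] 14.9
tablet1 0.66 [323.9  76.6] 3401 ztop 0.1547 med [0.5528 0.2647 0.1538] circ [552.6 264.8] 14.8
tablet1 0.64 [311.8 252.4] 2076 ztop 0.1545 med [0.4628 0.2853 0.1537] circ [461.  285.6] 15.2
tablet1 0.62 [315.4   0.6] 53 ztop 0.1488 med [0.5858 0.2623 0.1468] circ [586.5 261.9] 4.8
[0.4622 0.2842 0.2253] 4.1333
```

View pics/w3.png

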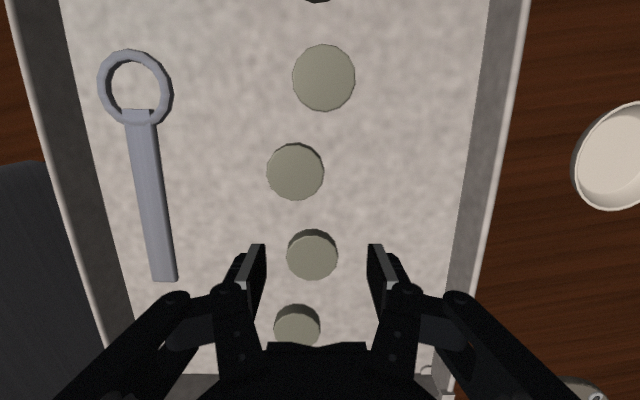

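The tablet at (312,252) sits between the pads and the TCP is over it within 2 mm. I'll lower a little and close.

```bash
python3 -m handwheel '[[[0,0.001,-0.006,0,0,0,0.056],[0,0,0,0,0,0,0.05],[0,0,0,0,0,0,0.02],[0,0,0,0,0,0,0.02],[0,0,0,0,0,0,0.02],[0,0,0,0,0,0,0.02]]]' 25
python3 w.py w4
```

```text
clock: 4.63
tcp_pos: [0.4614, 0.2854, 0.2183]
orientation: [-3.131, 0.253, -0.001]
contact_force: [-1.3, -0.6, 4.3]
grip_width: 0.0282
[0.4614 0.2854 0.2183] 4.6833
```

View pics/w4.png

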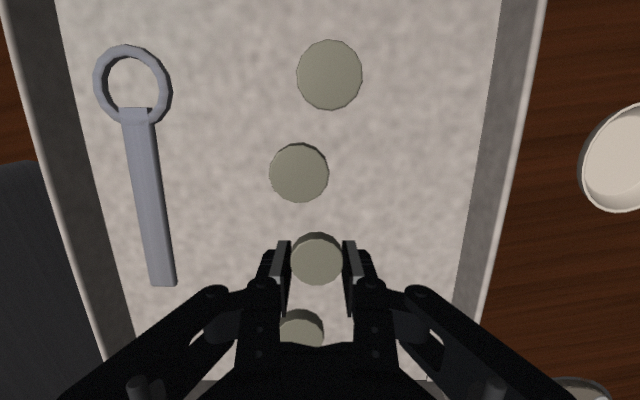

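```bash
python3 -m handwheel '[[[0,0,0.02,0,0,0,0.02],[0,0,0.04,0,0,0,0.02],[0,-0.03,0.01,0,0,0,0.02],[-0.005,-0.04,0.0,0,0,0,0.02],[-0.005,-0.04,0,0,0,0,0.02],[-0.005,-0.04,0,0,0,0,0.02],[-0.005,-0.04,0,0,0,0,0.02],[-0.005,-0.04,0,0,0,0,0.02],[-0.005,-0.04,-0.02,0,0,0,0.02],[-0.002,-0.035,-0.03,0,0,0,0.02]]]' 25
python3 -m handwheel '[[[0,-0.015,-0.035,0,0,0,0.02],[0,0,-0.035,0,0,0,0.02],[0,0,-0.035,0,0,0,0.02],[0,0,-0.012,0,0,0,0.02],[0,0,0,0,0,0,0.02]]]' 25
python3 w.py w5 dish
```

```text
clock: 5.52
tcp_pos: [0.4305, -0.0159, 0.2439]
orientation: [3.131, -0.256, 0.009]
contact_force: [0.7, -0.6, -0.7]
grip_width: 0.0279
clock: 5.93
tcp_pos: [0.4278, -0.0284, 0.1225]
orientation: [3.131, -0.253, -0.01]
contact_force: [-0.4, -0.3, -0.2]
grip_width: 0.0283
dish 0.86 [333.5 189.2] 18995 ztop 0.0191 med [ 0.4595 -0.0536  0.0188] circ [441.4 -38.2] 57.8
dish 0.26 [621.7 129.3] 2252 ztop 0.0246 med [ 0.4624 -0.231   0.023 ] circ [ 462.4 -239.7] 18.1
[ 0.43   -0.0282  0.1253] 6.0333
```

View pics/w5.png

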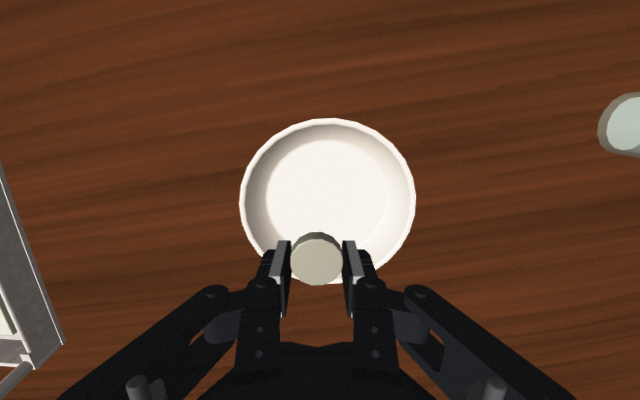

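```bash
python3 -m handwheel '[[[-0.001,-0.0073,-0.02,0,0,0,0.02],[0,0,-0.02,0,0,0,0.02],[0,0,-0.0035,0,0,0,0.02],[0,0,0,0,0,0,0.02],[0,0,0,0,0,0,0.02]]]' 25
python3 -m handwheel '[[[0,0,0,0,0,0,0.03],[0,0,0,0,0,0,0.037],[0,0,0,0,0,0,0.037]]]' 25
```

```text
clock: 6.45
tcp_pos: [0.4297, -0.0354, 0.083]
orientation: [-3.131, 0.252, -0.003]
contact_force: [-0.5, -0.3, -0.7]
grip_width: 0.0283
clock: 6.7
tcp_pos: [0.4295, -0.0356, 0.0827]
orientation: [-3.131, 0.253, -0.003]
contact_force: [-0.3, 0.2, 0.5]
grip_width: 0.0373
```

```bash
python3 -m handwheel '[[[0,0,0.03,0,0,0,0.037],[0,0,0.04,0,0,0,0.056],[0,0.01,0.04,0,0,0,0.056],[0.01,0.03,0.041,0,0,0,0.056],[0.01,0.035,0.04,0,0,0,0.056],[0.01,0.04,0,0,0,0,0.056],[0.01,0.04,0,0,0,0,0.056],[0.01,0.04,0,0,0,0,0.056],[0.01,0.04,0,0,0,0,0.056],[0.01,0.04,0,0,0,0,0.056]]]'
python3 -m handwheel '[[[0.01,0.04,-0.01,0,0,0,0.056],[0.001,0.006,-0.025,0,0,0,0.056],[0,0,-0.01,0,0,0,0.056],[0,0,0,0,0,0,0.056]]]'
python3 w.py w6 tablet1 dish
```

```text
clock: 7.53
tcp_pos: [0.4947, 0.2273, 0.2562]
orientation: [-3.131, 0.253, -0.001]
contact_force: [0.5, -0.6, -0.2]
grip_width: 0.0558
clock: 7.87
tcp_pos: [0.5052, 0.2743, 0.2126]
orientation: [-3.128, 0.248, -0.002]
contact_force: [-1.7, 5.1, 8.4]
grip_width: 0.0561
tablet1 0.87 [290.5 254.4] 2521 ztop 0.1545 med [0.5123 0.2853 0.1537] circ [510.6 285.7] 15.2
tablet1 0.84 [324. 176.] 2973 ztop 0.1545 med [0.5535 0.2643 0.1537] circ [552.7 264.4] 14.8
tablet1 0.59 [312.1  67.1] 4147 ztop 0.1546 med [0.6005 0.2601 0.1538] circ [600.2 260.1] 15.0
tablet1 0.56 [610.1 210.2] 681 ztop 0.0144 med [ 0.4313 -0.0321  0.0135] circ [429.9 -34.5] 15.2
dish 0.77 [608.2 200.2] 5329 ztop 0.0189 med [ 0.4306 -0.0102  0.0187] circ [441.6 -36.5] 57.7
[0.5057 0.2726 0.2126] 8.0167
```

View pics/w6.png

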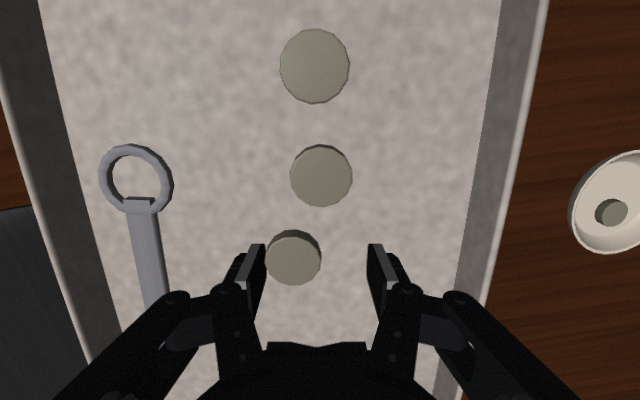

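The second tablet is at (291,257) and the TCP is low, with its tips touching the floor at 8 N. I'll raise, centre and lower again.

```bash
python3 -m handwheel '[[[0,0,0.02,0,0,0,0.056],[0.005,0.013,0,0,0,0,0.056],[0,0,0,0,0,0,0.056],[0,0,-0.013,0,0,0,0.056],[0,0,0,0,0,0,0.056]]]'
python3 w.py w7 tablet1
```

```text
clock: 8.43
tcp_pos: [0.5092, 0.2823, 0.2148]
orientation: [3.128, -0.253, -0.005]
contact_force: [-0.2, -1.7, -0.8]
grip_width: 0.0564
tablet1 0.96 [334.1  74.7] 3882 ztop 0.1546 med [0.6007 0.26   0.1537] circ [600.3 260.1] 14.9
tablet1 0.81 [613.7 208.3] 666 ztop 0.0144 med [ 0.4311 -0.032   0.0135] circ [429.5 -34. ] 15.7
tablet1 0.66 [338. 179.] 2844 ztop 0.1545 med [0.5538 0.2646 0.1537] circ [552.9 264.6] 14.7
tablet1 0.57 [313.9 259.5] 2402 ztop 0.1545 med [0.5111 0.2815 0.1537] circ [509.  281.6] 15.6
[0.5096 0.2825 0.2159] 8.5333
```

```bash
python3 -m handwheel '[[[0,0,0.003,0,0,0,0.05],[0,0,0,0,0,0,0.02],[0,0,0,0,0,0,0.02],[0,0,0,0,0,0,0.02],[0,0,0,0,0,0,0.02]]]' 25
```

```text
clock: 8.95
tcp_pos: [0.5107, 0.2838, 0.2212]
orientation: [-3.131, 0.253, -0.001]
contact_force: [-0.6, -0.7, 3.3]
grip_width: 0.0278
```

```bash
python3 w.py w8
```

```text
[0.5107 0.2838 0.2213] 9.0
```

View pics/w8.png

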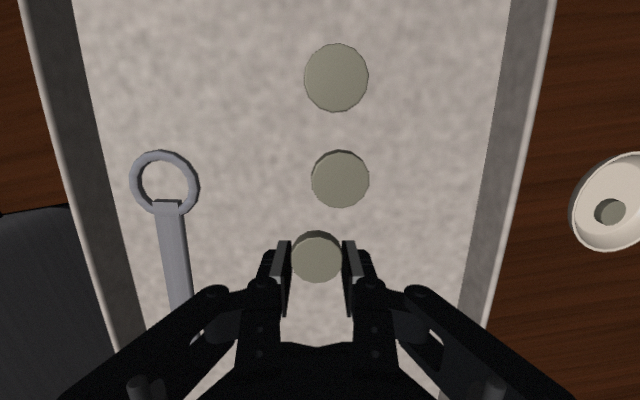

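```bash
python3 -m handwheel '[[[0,0,0.02,0,0,0,0.02],[0,0,0.03,0,0,0,0.02],[0,-0.03,0.02,0,0,0,0.02],[-0.007,-0.04,0.0,0,0,0,0.02],[-0.007,-0.04,0,0,0,0,0.02],[-0.007,-0.04,0,0,0,0,0.02],[-0.007,-0.04,0,0,0,0,0.02],[-0.007,-0.04,0,0,0,0,0.02],[-0.007,-0.037,-0.015,0,0,0,0.02],[-0.0065,-0.03,-0.025,0,0,0,0.02]]]' 25
python3 -m handwheel '[[[0,-0.02,-0.036,0,0,0,0.02],[0,-0.0076,-0.036,0,0,0,0.02],[0,0,-0.036,0,0,0,0.02],[0,0,-0.025,0,0,0,0.02],[0,0,0,0,0,0,0.02],[0,0,0,0,0,0,0.02]]]' 25
python3 w.py w9 dish
```

```text
clock: 9.83
tcp_pos: [0.4628, -0.0161, 0.2525]
orientation: [3.131, -0.257, 0.009]
contact_force: [1.0, 0.2, -0.4]
grip_width: 0.0281
clock: 10.33
tcp_pos: [0.4613, -0.0407, 0.1172]
orientation: [-3.131, 0.252, 0.005]
contact_force: [-0.3, 0.1, 0.6]
grip_width: 0.0278
dish 0.59 [317.9 228.4] 12941 ztop 0.0196 med [ 0.455  -0.0373  0.019 ] circ [441.6 -38.5] 57.9
[ 0.463  -0.0406  0.1192] 10.4333
```

View pics/w9.png

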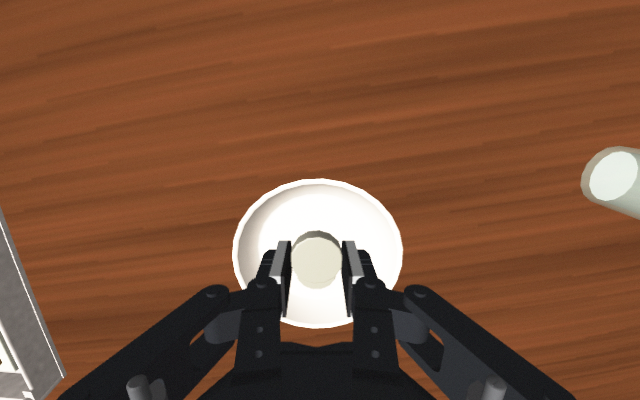

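```bash
python3 -m handwheel '[[[0,0,-0.02,0,0,0,0.02],[0,0,-0.013,0,0,0,0.02],[0,0,0,0,0,0,0.02],[0,0,0,0,0,0,0.02]]]' 25
python3 -m handwheel '[[[0,0,0,0,0,0,0.03],[0,0,0,0,0,0,0.037],[0,0,0,0,0,0,0.037],[0,0,0.03,0,0,0,0.037],[0,0,0.04,0,0,0,0.037],[0,0,0.04,0,0,0,0.056],[0.005,0,0.041,0,0,0,0.056],[0.005,0,0.041,0,0,0,0.056],[0,0,0,0,0,0,0.056]]]' 25
python3 w.py w10 dish tablet1
```

```text
clock: 10.77
tcp_pos: [0.4627, -0.0407, 0.0861]
orientation: [3.131, -0.253, 0.003]
contact_force: [0.8, 0.0, -0.0]
grip_width: 0.0281
clock: 11.52
tcp_pos: [0.4764, -0.0406, 0.2853]
orientation: [-3.131, 0.253, -0.023]
contact_force: [2.2, 0.4, -0.8]
grip_width: 0.0558
tablet1 0.81 [318.  185.1] 460 ztop 0.0145 med [ 0.4629 -0.0414  0.0137] circ [462.5 -41.2] 14.8
tablet1 0.49 [416.5   6.7] 880 ztop 0.1027 med [ 0.6201 -0.1503  0.1019] circ [ 623.7 -152.2] 20.0
[ 0.4718 -0.041   0.2775] 11.6667
```

View pics/w10.png

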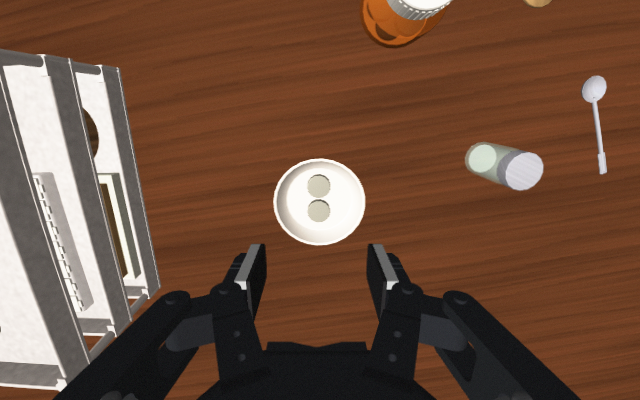

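Both tablets lie flat side by side in the dish. I'll fetch the third, at (.553,.265).

```bash
python3 -m handwheel '[[[0.01,0.04,0,0,0,0,0.056],[0.01,0.04,0,0,0,0,0.056],[0.01,0.04,0,0,0,0,0.056],[0.01,0.04,0,0,0,0,0.056],[0.01,0.04,0,0,0,0,0.056],[0.01,0.04,0,0,0,0,0.056],[0.01,0.04,0,0,0,0,0.056],[0.011,0.0255,-0.01,0,0,0,0.056],[0,0,-0.02,0,0,0,0.056],[0,0,-0.01,0,0,0,0.056]]]'
python3 -m handwheel '[[[0,0,0,0,0,0,0.056],[0,0,0,0,0,0,0.056]]]'
python3 w.py w11 tablet1
```

```text
clock: 12.5
tcp_pos: [0.5511, 0.2661, 0.2329]
orientation: [3.13, -0.247, -0.008]
contact_force: [0.7, -0.3, -0.4]
grip_width: 0.0562
clock: 12.67
tcp_pos: [0.5522, 0.2628, 0.2352]
orientation: [3.128, -0.255, -0.005]
contact_force: [0.4, -0.2, 0.4]
grip_width: 0.0561
tablet1 0.88 [311.7 241.6] 1913 ztop 0.1545 med [0.5543 0.2641 0.1537] circ [552.8 264.6] 15.1
tablet1 0.79 [581.6 214.4] 598 ztop 0.0144 med [ 0.4637 -0.0379  0.0135] circ [462.5 -39.9] 15.6
tablet1 0.66 [575.2 239.1] 518 ztop 0.0144 med [ 0.4311 -0.0329  0.0135] circ [429.9 -35. ] 15.5
tablet1 0.58 [303.8 165.6] 2280 ztop 0.1546 med [0.6013 0.2596 0.1537] circ [600.4 259.8] 14.9
[0.5533 0.2634 0.2372] 12.7667
```

View pics/w11.png

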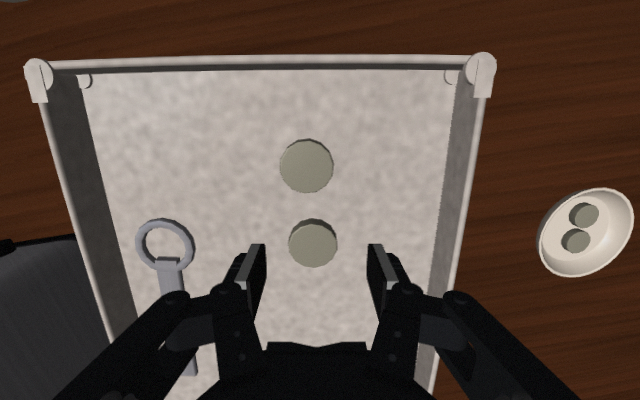

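Aligned on the tablet at (312,243). Lower 18 mm and grip.

```bash
python3 -m handwheel '[[[0,0.001,-0.01,0,0,0,0.056],[0,0,-0.007,0,0,0,0.056],[0,0,0,0,0,0,0.056],[0,0,0,0,0,0,0.02],[0,0,0,0,0,0,0.02],[0,0,0,0,0,0,0.02],[0,0,0,0,0,0,0.02]]]' 25
python3 w.py w12
```

```text
clock: 13.35
tcp_pos: [0.5532, 0.2658, 0.2202]
orientation: [-3.131, 0.253, -0.001]
contact_force: [-0.2, -0.1, 1.3]
grip_width: 0.0279
[0.5531 0.2658 0.2202] 13.4
```

View pics/w12.png

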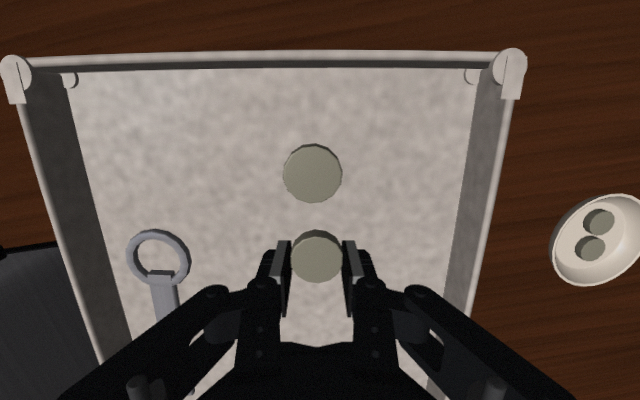

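```bash
python3 -m handwheel '[[[0,0,0.02,0,0,0,0.02],[0,0,0.03,0,0,0,0.02],[-0.01,-0.03,0.02,0,0,0,0.02],[-0.014,-0.038,0.0,0,0,0,0.02],[-0.014,-0.038,0,0,0,0,0.02],[-0.014,-0.038,0,0,0,0,0.02],[-0.014,-0.038,0,0,0,0,0.02],[-0.014,-0.038,0,0,0,0,0.02],[-0.014,-0.037,-0.015,0,0,0,0.02],[-0.013,-0.03,-0.025,0,0,0,0.02]]]' 25
python3 -m handwheel '[[[0,-0.0166,-0.036,0,0,0,0.02],[0,0,-0.036,0,0,0,0.02],[0,0,-0.036,0,0,0,0.02],[0,0,-0.015,0,0,0,0.02],[0,0,0,0,0,0,0.02],[0,0,0,0,0,0,0.02]]]' 25
python3 w.py w13
```

```text
clock: 14.23
tcp_pos: [0.4468, -0.0233, 0.252]
orientation: [3.131, -0.256, 0.01]
contact_force: [1.2, -0.7, -1.3]
grip_width: 0.028
clock: 14.73
tcp_pos: [0.4461, -0.0372, 0.1269]
orientation: [-3.131, 0.252, 0.002]
contact_force: [0.7, -0.0, 0.4]
grip_width: 0.0279
[ 0.4469 -0.0372  0.1278] 14.7833
```

View pics/w13.png

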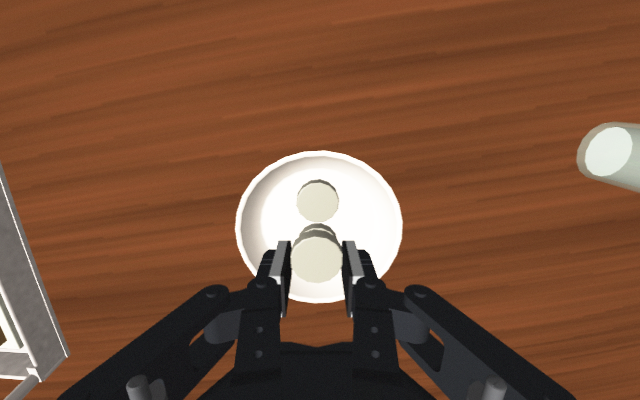

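```bash
python3 -m handwheel '[[[0,0,-0.02,0,0,0,0.02],[0,0,-0.012,0,0,0,0.02],[0,0,-0.004,0,0,0,0.02],[0,0,0,0,0,0,0.02],[0,0,0,0,0,0,0.02]]]' 25
python3 -m handwheel '[[[0,0,0,0,0,0,0.03],[0,0,0,0,0,0,0.037],[0,0,0,0,0,0,0.037],[0,0,0.03,0,0,0,0.037],[0,0,0.04,0,0,0,0.05],[0,0,0.04,0,0,0,0.085],[0.005,0,0.041,0,0,0,0.085],[0.005,0,0.041,0,0,0,0.085],[0,0,0,0,0,0,0.085]]]' 25
python3 w.py w14 dish tablet1
```

```text
clock: 15.2
tcp_pos: [0.447, -0.0373, 0.0922]
orientation: [-3.131, 0.253, -0.003]
contact_force: [-0.2, 0.3, 0.3]
grip_width: 0.0282
clock: 15.95
tcp_pos: [0.4605, -0.037, 0.2911]
orientation: [-3.131, 0.253, -0.023]
contact_force: [2.0, 0.5, 0.4]
grip_width: 0.0851
dish 0.95 [331.5 187.1] 5273 ztop 0.0193 med [ 0.4365 -0.0375  0.0187] circ [441.6 -39.1] 57.6
dish 0.34 [317.9 184.7] 428 ztop 0.0248 med [ 0.4482 -0.038   0.0237] circ [447.5 -37.8] 14.6
tablet1 0.79 [322.1 185.8] 432 ztop 0.0248 med [ 0.4479 -0.0381  0.0237] circ [447.1 -37.5] 15.0
tablet1 0.5 [320.9 201.5] 200 ztop 0.0147 med [ 0.4251 -0.0359  0.0137] circ [428.6 -36. ] 14.1
[ 0.456  -0.0375  0.2835] 16.1
```

View pics/w14.png

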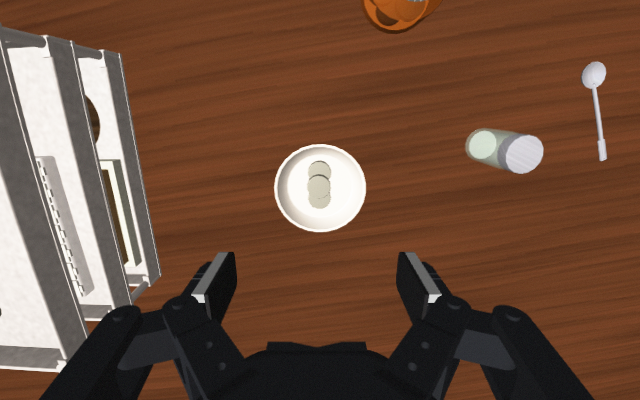

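```bash
python3 -m handwheel '[[[0.035,-0.02,0.002,0,0,0,0.085],[0.035,-0.02,0.002,0,0,0,0.085],[0.035,-0.02,0.002,0,0,0,0.085],[0.035,-0.03,0.002,0,0,0,0.085],[0.035,-0.026,0.002,0,0,0,0.085],[0,0,0,0,0,0,0.085],[0,0,0,0,0,0,0.085],[0,0,0,0,0,0,0.085]]]' 30
python3 w.py w15 cap jar; python3 -c "
from bench import r
print(r.get_obs()['joints'])"
```

```text
clock: 16.77
tcp_pos: [0.6252, -0.1487, 0.2904]
orientation: [-3.13, 0.252, 0.007]
contact_force: [-0.6, 0.1, 0.0]
grip_width: 0.0849
cap 0.7 [317.2 164.6] 3253 ztop 0.1034 med [ 0.6482 -0.1565  0.1025] circ [ 646.5 -156.6] 30.6
jar 0.86 [316.8 135.1] 1100 ztop 0.0574 med [ 0.6723 -0.1598  0.0545] circ [ 648.1 -156.7] 38.7
[ 0.6253 -0.1481  0.2922] 16.9167
[ 0.32771959  0.44950603 -0.26218288  1.63426408  0.12791545  1.07623959
 -1.70093921]
```

View pics/w15.png

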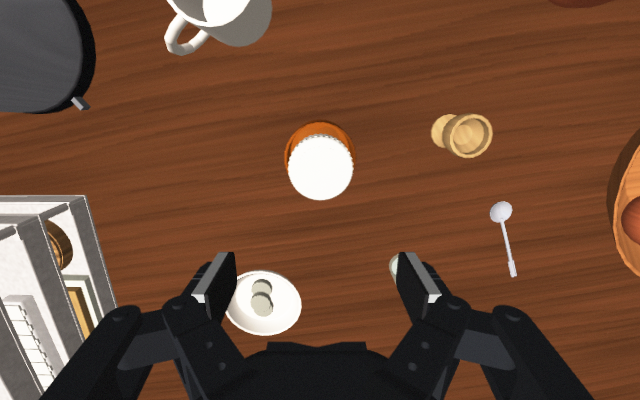

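```bash
python3 -m handwheel '[[[0.011,-0.0045,-0.02,0,0,0,0.085],[0.0102,-0.004,-0.035,0,0,0,0.085],[0,0,-0.035,0,0,0,0.085],[0,0,-0.02,0,0,0,0.085],[0,0,0,0,0,0,0.085],[0,0,0,0,0,0,0.085]]]' 60
python3 w.py w16 cap jar
```

```text
clock: 17.42
tcp_pos: [0.6466, -0.157, 0.1824]
orientation: [-3.131, 0.251, 0.003]
contact_force: [1.0, -0.1, 0.8]
grip_width: 0.0849
cap 0.74 [313.1 238.7] 8145 ztop 0.1033 med [ 0.6495 -0.1567  0.1025] circ [ 646.4 -156.2] 30.8
cap 0.36 [316.1 180.8] 3174 ztop 0.0584 med [ 0.6719 -0.1614  0.0557] circ [ 649.1 -156.4] 37.4
jar 0.67 [312.5 181.9] 3322 ztop 0.0585 med [ 0.6717 -0.1607  0.0559] circ [ 649.1 -156.4] 37.4
[ 0.6485 -0.1577  0.1853] 17.5667
```

View pics/w16.png

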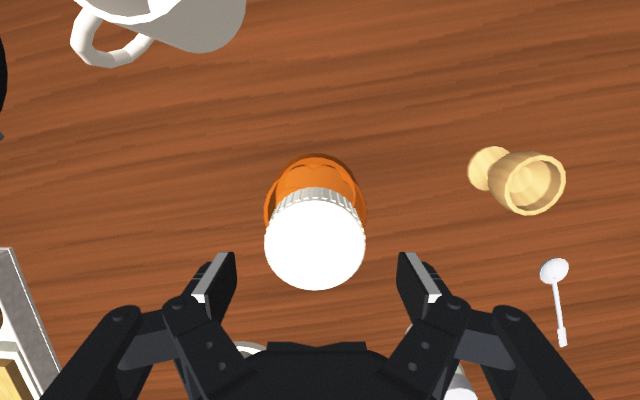

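Cap at (315,240), between the jaws and about 2 mm off centre. I'll correct that, go down and grip.

```bash
python3 -m handwheel '[[[-0.002,0.0012,-0.02,0,0,0,0.085],[0,0,-0.015,0,0,0,0.085],[0,0,-0.006,0,0,0,0.085],[0,0,0,0,0,0,0.085],[0,0,0,0,0,0,0.085]]]' 60
python3 w.py w17 cap
```

```text
clock: 17.98
tcp_pos: [0.646, -0.1567, 0.143]
orientation: [3.131, -0.253, 0.003]
contact_force: [-0.1, 0.9, 0.3]
grip_width: 0.085
cap 0.56 [312.4 274.5] 13118 ztop 0.1032 med [ 0.6503 -0.1568  0.1025] circ [ 646.9 -156. ] 30.7
[ 0.6464 -0.1568  0.1433] 18.0833
```

View pics/w17.png

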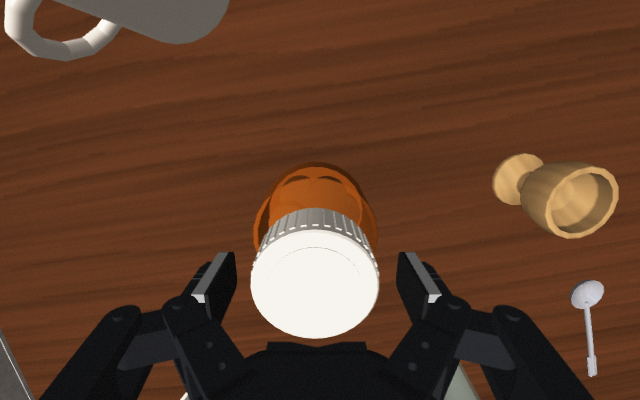

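Centred. Closing on the cap.

```bash
python3 -m handwheel '[[[0,0,0,0,0,0,0.07],[0,0,0,0,0,0,0.045],[0,0,0,0,0,0,0.045],[0,0,0,0,0,0,0.045],[0,0,0,0,0,0,0.045],[0,0,0,0,0,0,0.045]]]' 60
python3 w.py w18 cap; python3 -c "
from bench import r
print(r.get_obs())"
```

```text
clock: 18.58
tcp_pos: [0.6459, -0.1565, 0.1429]
orientation: [3.131, -0.253, 0.002]
contact_force: [-1.1, 1.0, 5.9]
grip_width: 0.06
cap 0.56 [315.  273.7] 13110 ztop 0.1029 med [ 0.6503 -0.1573  0.1022] circ [ 646.7 -156.6] 30.6
[ 0.646  -0.1565  0.1429] 18.6833
{'clock': 18.6833, 'joints': array([ 0.30746832,  0.64362227, -0.2314865 ,  1.68960025,  0.1878964 ,
        0.82872751, -1.73845329]), 'qvel': array([ 7.31876366e-04,  1.49035751e-03,  4.00848253e-05,  1.41744141e-04,
        8.69267112e-05, -9.83667419e-04,  7.97922409e-04]), 'tau': array([ 2.07625064e-01, -6.03200984e+01, -2.18110375e+00, -2.17629576e+01,
        1.57770133e-01, -4.19357261e-01,  3.25660774e-03]), 'tcp_pos': array([ 0.64596069, -0.15652059,  0.14289051]), 'orientation': array([ 3.13133852e+00, -2.52867879e-01,  2.21039261e-03]), 'contact_force': array([-1.98087309, -0.01700385,  6.14227507]), 'moment': array([0.06356577, 0.25433853, 0.02682208]), 'grip_width': 0.06011298305561336}
```

View pics/w18.png

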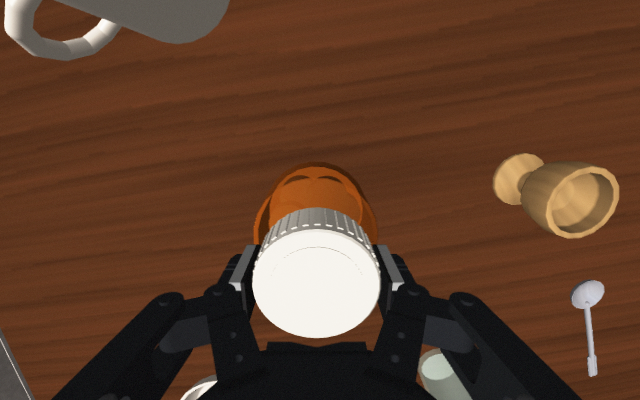

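Gripped (60 mm, Fz 6 N). Pressing in steps.

```bash
python3 -m handwheel '[[[0,0,-0.002,0,0,0,0.045],[0,0,-0.002,0,0,0,0.045],[0,0,0,0,0,0,0.045],[0,0,0,0,0,0,0.045]]]' 70
python3 w.py w19 cap
```

```text
clock: 19.02
tcp_pos: [0.646, -0.1565, 0.1395]
orientation: [3.131, -0.253, 0.002]
contact_force: [-3.1, 0.9, 10.1]
grip_width: 0.06
cap 0.77 [315.3 273. ] 13142 ztop 0.0994 med [ 0.6503 -0.1573  0.0987] circ [ 646.9 -155.8] 31.2
cap 0.75 [441.9 379. ] 1565 ztop 0.0434 med [ 0.4834 -0.2466  0.0427] circ [ 564.7 -219.7] 91.6
[ 0.646  -0.1565  0.1395] 19.1167
```

```bash
python3 -m handwheel '[[[0,0,-0.002,0,0,0,0.045],[0,0,-0.0015,0,0,0,0.045],[0,0,0,0,0,0,0.045],[0,0,0,0,0,0,0.045]]]' 70
python3 w.py w20 cap
```

```text
clock: 19.45
tcp_pos: [0.6461, -0.1565, 0.1375]
orientation: [3.131, -0.253, 0.003]
contact_force: [-7.0, 1.7, 20.5]
grip_width: 0.0602
cap 0.81 [316.5 274.1] 13082 ztop 0.0976 med [ 0.6504 -0.1574  0.0969] circ [ 646.8 -156.8] 30.5
[ 0.6461 -0.1565  0.1375] 19.55
```

```bash
python3 -m handwheel '[[[-0.001,0,-0.0000,0,0,0,0.045],[0,0,0.0007,0,0,0,0.045],[0,0,0,0,0,0,0.045]]]' 70
```

```text
clock: 19.8
tcp_pos: [0.6459, -0.1565, 0.1378]
orientation: [3.131, -0.253, 0.006]
contact_force: [-2.5, 0.9, 12.2]
grip_width: 0.06
```

```bash
python3 -m handwheel '[[[0,0,-0.0003,0,0,0.02,0.045],[0,0,0,0,0,0.05,0.045],[0,0,0,0,0,0.07,0.045],[0,0,0,0,0,0,0.045]]]' 70
python3 -c "
from bench import r
print(r.get_obs()['moment'])"
```

```text
clock: 20.13
tcp_pos: [0.6463, -0.1567, 0.1376]
orientation: [3.141, -0.028, 0.007]
contact_force: [-2.7, 0.6, 14.2]
grip_width: 0.0599
[0.16298559 0.46105373 0.09900282]
```

```bash
python3 -m handwheel '[[[0,0,-0.0001,0,0,0.08,0.045],[0,0,0,0,0,0.08,0.045],[0,0,0,0,0,0.08,0.045],[0,0,0,0,0,0.08,0.045],[0,0,0,0,0,0,0.045]]]' 70
python3 -c "
from bench import r
print(r.get_obs()['moment'])"; python3 w.py w21 cap jar
```

```text
clock: 20.55
tcp_pos: [0.6466, -0.1565, 0.1377]
orientation: [3.105, 0.473, 0.008]
contact_force: [-1.1, 1.1, 14.3]
grip_width: 0.0601
[0.24868545 0.31885896 0.09032144]
cap 0.79 [315.7 274.2] 13155 ztop 0.0977 med [ 0.6509 -0.1553  0.097 ] circ [ 646.9 -155.8] 31.2
jar 0.85 [315.7 196. ] 4908 ztop 0.0578 med [ 0.6727 -0.1453  0.0552] circ [ 649.2 -155.2] 37.8
[ 0.6466 -0.1565  0.1377] 20.7
```

View pics/w21.png

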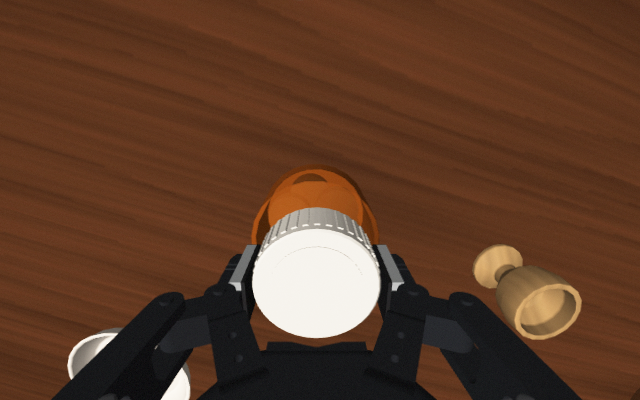

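```bash
python3 -m handwheel '[[[0,0,-0.0001,0,0,0.08,0.045],[0,0,0,0,0,0.08,0.045],[0,0,0,0,0,0.08,0.045],[0,0,0,0,0,0.08,0.045],[0,0,0,0,0,0.08,0.045],[0,0,0,0,0,0.08,0.045],[0,0,0,0,0,0.08,0.045],[0,0,0,0,0,0,0.045]]]' 70
python3 -c "
from bench import r
print(r.get_obs()['moment'])"; python3 w.py w22 cap jar
```

```text
clock: 21.37
tcp_pos: [0.6466, -0.1565, 0.1376]
orientation: [2.852, 1.312, 0.008]
contact_force: [-0.8, 0.3, 14.3]
grip_width: 0.06
[0.14266558 0.39071977 0.0948368 ]
cap 0.72 [312.9 272.9] 13080 ztop 0.0976 med [ 0.6497 -0.1532  0.0969] circ [ 647.3 -156. ] 30.7
jar 0.78 [311.1 199.2] 5154 ztop 0.0581 med [ 0.6656 -0.1315  0.0556] circ [ 649.  -152.9] 37.3
[ 0.6466 -0.1565  0.1376] 21.5167
```

View pics/w22.png

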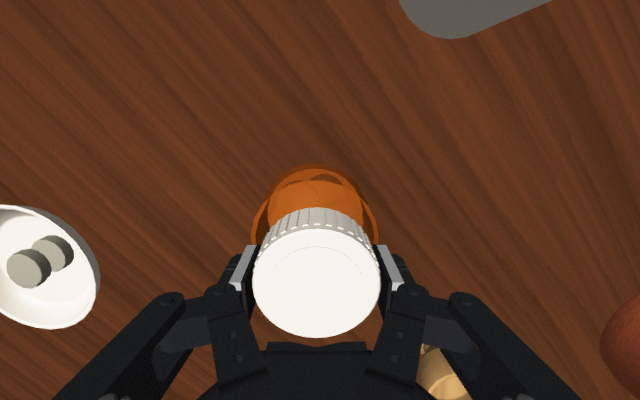

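Turned 58.6° with Fz steady at 14 N. Now a gentle test lift.

```bash
python3 -m handwheel '[[[0,0,0.002,0,0,0,0.045],[0,0,0.002,0,0,0,0.045],[0,0,0.002,0,0,0,0.045],[0,0,0.001,0,0,0,0.045],[0,0,0,0,0,0,0.045]]]' 70
python3 w.py w23 cap jar
```

```text
clock: 21.93
tcp_pos: [0.6464, -0.1565, 0.1435]
orientation: [2.854, 1.307, 0.007]
contact_force: [3.4, 0.5, 5.2]
grip_width: 0.0592
cap 0.86 [316.3 274.7] 12994 ztop 0.1035 med [ 0.6494 -0.1531  0.1028] circ [ 647.1 -156.2] 30.8
jar 0.97 [311.7 196.9] 5022 ztop 0.059 med [ 0.6653 -0.1327  0.0564] circ [ 647.9 -152.8] 36.8
[ 0.6464 -0.1565  0.1433] 22.0833
```

```bash
python3 -m handwheel '[[[0,0,0.002,0,0,0,0.045],[0,0,0.002,0,0,0,0.045],[0,0,0.001,0,0,0,0.045],[0,0,0,0,0,0,0.045]]]' 70
python3 w.py w24 cap jar
```

```text
clock: 22.42
tcp_pos: [0.6445, -0.1565, 0.1465]
orientation: [-2.856, -1.308, -0.001]
contact_force: [2.3, 0.9, 0.5]
grip_width: 0.0595
cap 0.8 [313.4 273.3] 13134 ztop 0.1064 med [ 0.6472 -0.1531  0.1057] circ [ 644.6 -155.7] 30.8
jar 0.64 [316.5 196. ] 5299 ztop 0.0602 med [ 0.6659 -0.1351  0.0577] circ [ 648.2 -153.6] 34.9
[ 0.6446 -0.1565  0.1464] 22.5667
```

View pics/w24.png

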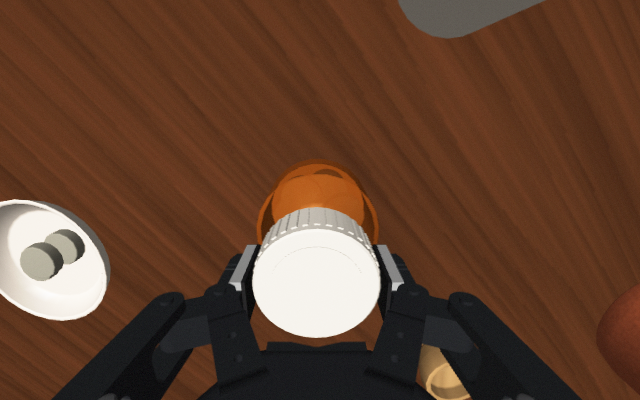

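```bash
python3 -m handwheel '[[[0.001,0,0.001,0,0,0,0.045],[0,0,0.002,0,0,0,0.045],[0,0,0.002,0,0,0,0.045],[0,0,0,0,0,0,0.045]]]' 70
python3 w.py w25 cap jar
```

```text
clock: 22.9
tcp_pos: [0.6451, -0.1565, 0.1515]
orientation: [-2.856, -1.308, 0.001]
contact_force: [-0.0, 0.4, 0.2]
grip_width: 0.0598
cap 0.63 [313.6 273.8] 13116 ztop 0.1114 med [ 0.6478 -0.1532  0.1107] circ [ 645.2 -155.7] 30.8
jar 0.8 [315.7 195.3] 5332 ztop 0.0608 med [ 0.6646 -0.1355  0.0584] circ [ 647.4 -154.7] 34.4
[ 0.6451 -0.1566  0.1514] 23.05
```

Free, with no force. Lifting straight up to about 80 mm clear of the rim.

```bash
python3 -m handwheel '[[[0.0005,0,0.005,0,0,0,0.045],[0.0005,0,0.01,0,0,0,0.045],[0,0,0.015,0,0,0,0.045],[0,0,0.02,0,0,0,0.045],[0,0,0.02,0,0,0,0.045],[0,0,0.013,0,0,0,0.045],[0,0,0.006,0,0,0,0.045],[0,0,0,0,0,0,0.045],[0,0,0,0,0,0,0.045],[0,0,0,0,0,0,0.045]]]' 70
python3 w.py w26 cap jar
python3 - <<'E'
from h import *
np.set_printoptions(precision=4,suppress=True)
F={n:r.grab_frame(n) for n in('top','scene')}
for n in F:
    cv2.imwrite(f'pics/{n}9.png',F[n][0][:,:,::-1]); c=cam(n)
    for l in('cap','jar','tablet1','dish'):
        for m in r.masks_of(l,n)[:6]:
            P=cloud(n,F[n][1],m['pixels'],c)
            if len(P)>5:
                T=P[P[:,2]>np.percentile(P[:,2],90)-.006]; print(n,l,round(m['p'],2),np.round(m['at']),np.median(T,0))
o=r.get_obs();print(o['clock'],o['contact_force'],o['qvel'],o['tcp_pos'],o['orientation'])
E
```

```text
clock: 23.88
tcp_pos: [0.6457, -0.1567, 0.2393]
orientation: [-2.856, -1.307, 0.003]
contact_force: [-0.5, 0.3, -0.9]
grip_width: 0.0602
cap 0.75 [313.9 273.2] 13025 ztop 0.1992 med [ 0.6483 -0.1532  0.1985] circ [ 645.2 -155.9] 31.2
jar 0.62 [314.6 183.5] 4524 ztop 0.0862 med [ 0.6589 -0.1431  0.0869] circ [ 646.5 -155.7] 25.5
[ 0.6459 -0.1566  0.2392] 24.0333
top cap 0.53 [332. 240.] [ 0.4677 -0.0386  0.0137]
top cap 0.49 [182. 231.] [0.5265 0.3255 0.1681]
top cap 0.45 [377. 148.] [ 0.6285 -0.1674  0.198 ]
top jar 0.68 [361. 167.] [ 0.6301 -0.147   0.087 ]
top tablet1 0.69 [335. 244.] [ 0.4484 -0.0362  0.0179]
top tablet1 0.61 [176. 272.] [0.4102 0.3054 0.1542]
top dish 0.62 [335. 244.] [ 0.448  -0.0361  0.0178]
top dish 0.35 [328. 255.] [ 0.4264 -0.0323  0.0137]
scene cap 0.83 [337. 214.] [ 0.6368 -0.1702  0.1994]
scene cap 0.2 [390. 158.] [0.5895 0.271  0.1643]
scene jar 0.81 [343. 265.] [ 0.6488 -0.1615  0.0888]
scene jar 0.24 [289. 223.] [ 0.434  -0.0261  0.0192]
scene tablet1 0.6 [294. 223.] [ 0.4491 -0.0403  0.0246]
scene tablet1 0.45 [288. 226.] [ 0.4256 -0.0445  0.0144]
scene dish 0.72 [295. 229.] [ 0.4677 -0.0478  0.0142]
scene dish 0.58 [289. 222.] [ 0.4347 -0.0271  0.0193]
24.5333 [ 0.0307  0.0097 -0.3904] [-0.0004 -0.0011  0.0004  0.0003 -0.0005  0.0017  0.0008] [ 0.6464 -0.1566  0.2404] [2.8564 1.308  0.    ]
```

View pics/w26.png

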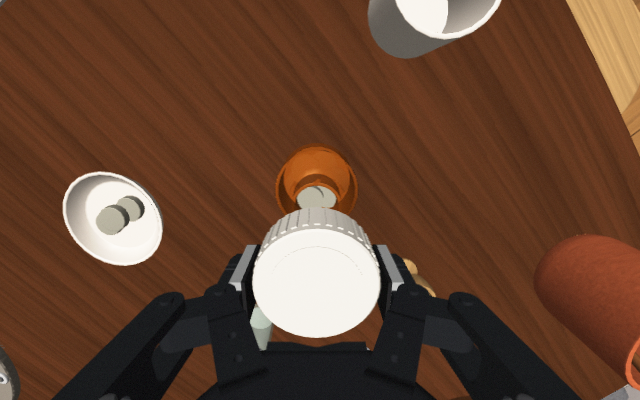

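View pics/scene9.png

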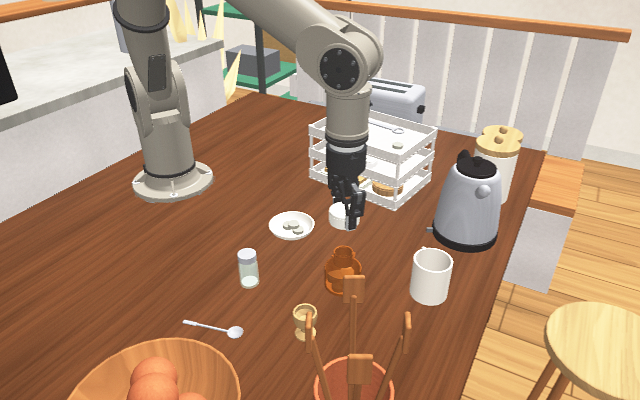

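View pics/top9.png

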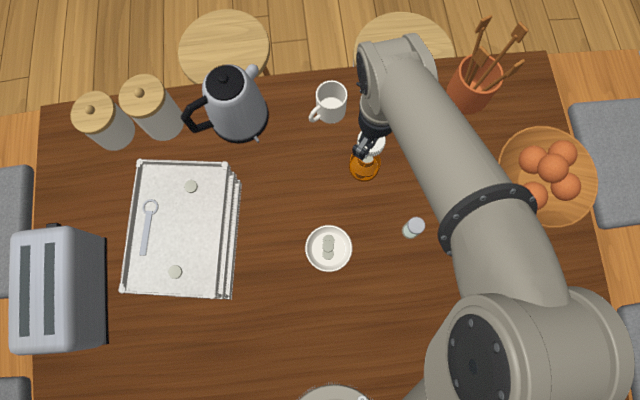

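```bash
python3 -c "
from bench import r
print(r.hand_in())"
```

```text
the job is handed in; nothing more can be done
None
```

Three tablets are in the ring dish and two are still in the top tray. The jar is open, and the gripper is holding the cap still above the mouth. I handed in at about 24.5 s.

- **Tablets:** Two lie side by side on the dish floor, and the third lies flat on top of both. That was the only stacking, and all three are well inside the 46 mm limit. The last top view shows the two spares in the tray, at pixels (191,186) and (176,272).
- **Cap:** I pressed it fully down at about 14 N, after a brief 20 N, and turned it 58.6° counter-clockwise. It then came up with no pull on the jar.
- **Last checks:** The cap's top is at z = 0.199 m, so its lower edge is about 79 mm above the rim. It is within about 2 mm of the jar's axis, level and at rest. The jar is upright on the table, and the spice jar, egg cup and opener look undisturbed in the pictures. The teaspoon shows only in the last scene view and also looks undisturbed. I did not check the organizer.
- **Things that disagreed:** While I was lowering for the second tablet, the fingertips touched the tray floor at about 8 N; I raised and re-centred before gripping it. In the last top view, the network's cap and jar positions were 1 to 2 cm off because the arm hid part of them, so I relied on the wrist camera for those.

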